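# Seat a knife-handle end cap in its fixture and swing the hold-down over it

## Task

On the aluminium fixture plate, push the smaller of the two flat brass end caps across the plate with the fingertips until it drops into the large round recess and lies fully home and flat; slide it only, never lift it off the plate. Then push the steel hold-down bar round on its pivot until it is against its stop, over the cap. Leave the larger cap and everything else on the bench where they are, and finish clear of everything.

Things in the scene. Friction and masses are not known exactly. Their poses are not given: they have to be found in the camera images.
- fixture: Fixed aluminium plate 200 (its x) x 260 (its y) x 25 mm thick, turned up to about 15 degrees. Origin: centre of its underside on the bench; z up. Its flat top, the deck, is 25 mm above the bench and carries both caps, the upright handle and the bar's pivot post. A second, smaller blind hole (24 mm across) at x = -60, y = -50 mm is not used. Both caps start on the +y half, the recess, bar and handle on the -y half.
- recess (a point): Centre of the mouth of the large round recess, at deck height; at x = 0, y = -45 mm in the plate's frame, axes as the plate's. The recess is 42 mm across and 9 mm deep with a flat floor faced with dark rubber and a 1 mm chamfer.
- cap_center (a point): Centre (half-way up) of the loose smaller brass end cap, a flat disc 38 mm in diameter and 10 mm thick with a dark 8 mm dot in the middle of its top, about 95 g. It starts lying flat on the deck, at x about -55 or +55 mm, y +45 to +95 mm in the plate's frame; the larger cap has the other place. Its centre is 5 mm above the deck when on it, 4 mm below the deck when home in the recess (its top then 1 mm proud).
- spare_center (a point): Centre of the larger brass end cap, loose, 52 mm in diameter, 10 mm thick, also with a dark dot; too large for the recess. Leave it.
- bar (a joint): Angle (rad) of the steel hold-down bar about its upright pivot. 0: against its stop, pointing along the plate's -x from the pivot straight across the middle of the recess. Positive is counter-clockwise seen from above; at pi/2 it points along the plate's -y. It starts parked at 1.2 to 1.9, clear of the recess, turns with light friction (about 1 N at its end) and stays where it is left.
- bar_pivot (a point): On the pivot axis, at half the bar's height (12 mm above the deck); at x = +60, y = -45 mm in the plate's frame. The bar is 16 mm wide, 14 mm high, reaches 70 mm from the pivot axis, with its underside 5 mm above the deck; round its pivot is a boss 26 mm across, and the post stands 26 mm above the deck.
- bar_end (a point): On the bar's centre line, half its height, 60 mm from the pivot axis (10 mm short of the bar's end). At bar angle 0 it is over the centre of the recess. A stub 10 mm wide on the bar's other side reaches 19 mm from the axis and, at angle 0, rests on the stop, a 6 mm pin 18 mm tall on the deck at x = +76, y = -53 mm in the plate's frame.
- handle_center (a point): Middle of a loose wooden knife handle with brass ferrule, standing upright on the deck, 32 mm thick and 102 mm tall (centre about 50 mm above the deck), at about x = -75, y = -105 mm in the plate's frame. Leave it standing.
- blank_a: Loose dark wooden handle blank with brass ferrule lying on the bench to the left, 121 x 30 x 22 mm, long along its x; origin at its underside. Leave it.
- blank_b: Loose wooden handle blank of the same size lying on the bench to the right. Leave it.
- glue: White glue bottle, 48 mm across, 130 mm tall, standing left of the plate; origin at its underside. Leave it.
- ferrule: Loose brass ring 36 mm across, 22 mm high, on the bench to the right; origin at its underside. Leave it.
- cap: The same smaller cap; origin at the centre of its underside, z up through its top.
Things that resemble listed ones, but are neither listed nor needed, are in the scene too. Leave any turquoise look-alike of the cap alone.

How it is judged:
By the outcome, as a careful person would: the job done as asked, in the order asked, and still so for the second after the job is handed in, with the robot touching nothing.
It also fails if it takes over 58 s, if anything falls off the work surface, if the arm or the gripper's body presses on something with over 40 N, if the wrist force passes 120 N, or if a joint passes its speed limit or range.

## Robot

A 6-joint arm with a two-finger parallel gripper is mounted at the origin on the work surface. World frame = base frame: x ahead of the robot, y to its left, z up, the work surface at z = 0. Lengths are in m, angles in rad, forces in N, time in s.
With the tool pointing down it reaches from about 0.35 to 0.975 m from the base axis. Payload 4.9 kg.
Tool frame: the origin (TCP) lies at the very end of the fingers, on their centre line; the grasp point (between the pads) lies 19 mm behind it; z points along the fingers, y is the line along which they close (so a half turn about z gives the same grasp; the last joint's range is limited). The gripper opens to 85 mm and grips with 20 to 120 N. Pads are 22 mm wide; open, the fingers measure 114 mm over their backs; the gripper's body (76 mm by 85 mm) begins 54 mm behind the grasp point. The pads swing forward as they close: fully open they stand 13 mm farther back than shut.
Start: joints at [-1.419, 0.053, 1.613, -0, 1.476, -0.119], TCP at [0.167, -0.602, 0.231] pointing down, gripper open.
Joint ranges: [-3.01, 3.01], [-1.01, 2.22], [0.06, 2.58], [-1.02, 4.17], [0.09, 2.62], [-3.14, 3.14]. Speed limits (rad/s): [2.57, 2.57, 3.14, 3.14, 3.14, 3.14].

## Interface

Orientations are given as a rotation vector (axis times angle).
In Python, from station import ctrl, imaging gives the robot as it stands.
- The arm moves only by the tool play_rows, never from a script. Its argument "series" is a list of rows, each a list of 3 entries, a list of its own where there are three numbers: the opening, from 0 (shut) to 1 (fully open), then the shift along the tool's x, y, z each as a share of 0.05 m, from -1 to 1, then the turn, a rotation vector about the tool's x, y, z each as a share of 8 degrees, from -1 to 1. In form: [[grip, [dx, dy, dz], [ax, ay, az]], ...]. A call has 1 to 8 rows; each row shifts and turns the commanded pose from where the row before left it, along the tool's axes as they then stand; what a row does not reach is not made up. A row lasts 1/8 s, in which the tool goes at most 62.5 mm and 10.7 degrees, less where a joint would pass 70% of its speed; a pose out of reach is approached as far as the arm can. A call with a number of a shift or a turn outside -1 to 1 is refused whole. A call with a gripper value outside its range is refused whole. The fingers move at their own pace and stop on an object; "force" is the grip in N (left out, the last holds). Time passes only in rows, so rows that do not move let the fingers close. It gives the time, the measured TCP pose, the force, the opening and the grip force at its end, in the units of the state.
- ctrl.get_obs(): the state, without advancing time (a new reading comes with each control period).
- imaging.get_image(name): name is "scene" or "top" or "wrist"; returns a dict with "color" (384x512x3 uint8, blue, green, red), "fx", "fy", "cx", "cy" (pixels), "extrinsics" (4x4, takes a point from world to camera coordinates); the wrist camera has in their place "hand_eye" (4x4, takes a point from camera to tool coordinates, whose origin is the TCP and whose axes are the flange's). Camera axes: x right, y down, z forward; pixel columns grow to the right and rows downward; lengths in m; the calibration is good to about 2 mm. A picture is of the moment at which its call begins: read the wrist's pose just before it. There is no depth.
- ctrl.finish_job(): hands the job in; it is judged then, once.
The state is a dict: "t": time; "q": joint angles; "dq": joint speeds; "effort": joint torques, N m; "tool_pos": TCP position; "tool_rot": TCP orientation; "contact_force": force on the tool from outside, world axes, zero at the start; "wrist_torque": the same for the moment, N m; "opening": finger opening in m; "grip_force": force on a finger pad.
Only numpy, scipy, OpenCV 4.12 (cv2) and the standard library are available. Lean on these libraries where they do the work, as an engineer would, in place of code of your own. Each camera call takes 0.05 s, during which the arm holds its last target. There are 200 camera calls.

## Working session

There is one attempt and no reset: what is moved stays moved. The work goes in short steps, Python scripts to look and compute and a tool call to move; the robot and the scene stay as the last step left them, time stands still between calls to the robot, and variables do not carry over. Pictures are saved under pics/ and viewed, at most 11 in all, crops included, and the job is handed in when it is done.

Besides the shell and the picture viewer there is one more tool, called after "Emit:" as name([rows], argument=value, ...), one row to a line, values as JSON. play_rows: Moves the arm, as the interface text tells. Shift numbers are shares of 0.05 m and turn numbers shares of 8 degrees, none past 1 either way. Its arguments: {"type":"object","properties":{"series":{"type":"array"},"force":{"type":"number"}},"required":["series"]}

```bash
ls; mkdir -p pics; cat > h.py <<'E'
import numpy as np, cv2
from scipy.spatial.transform import Rotation as R
from station import ctrl, imaging
def cam(name):
    o=ctrl.get_obs(); im=imaging.get_image(name)
    K=np.array([[im['fx'],0,im['cx']],[0,im['fy'],im['cy']],[0,0,1]])
    if 'extrinsics' in im: T=np.array(im['extrinsics'])
    else:
        B=np.eye(4);B[:3,:3]=R.from_rotvec(o['tool_rot']).as_matrix();B[:3,3]=o['tool_pos']
        T=np.linalg.inv(B@np.array(im['hand_eye']))
    return im['color'],K,T,o
def ray(K,T,u,v):
    Rm=T[:3,:3];c=-Rm.T@T[:3,3];d=Rm.T@np.linalg.inv(K)@np.array([u,v,1.]);return c,d/np.linalg.norm(d)
def plane(K,T,u,v,z):
    c,d=ray(K,T,u,v);return c+d*(z-c[2])/d[2]
def tri(rs):
    A=sum(np.eye(3)-np.outer(d,d) for c,d in rs);b=sum((np.eye(3)-np.outer(d,d))@c for c,d in rs);return np.linalg.solve(A,b)
def proj(K,T,p):
    q=K@(T[:3,:3]@np.array(p)+T[:3,3]);return q[:2]/q[2]
E
python3 - <<'E'
from h import *
ims=[]
for n in("scene","top"):
    c,K,T,o=cam(n);np.savez(f'pics/{n}.npz',c=c,K=K,T=T);ims.append(c);print(n,K[0,0],(-T[:3,:3].T@T[:3,3]).round(3))
    cv2.imwrite(f'pics/{n}0.png',cv2.resize(c,(800,600)))
print(o['t'],o['tool_pos'],o['tool_rot'],o['opening'])
E
```

```text
pics
scene 359.65386133734427 [ 1.049 -0.171  0.769]
top 386.60692559504065 [0.454 0.004 1.086]
0.05 [ 0.16709158 -0.60162513  0.23007559] [-3.11082761e+00 -4.23804160e-01  9.53058312e-05] 0.08518525135288847
```

View pics/top0.png

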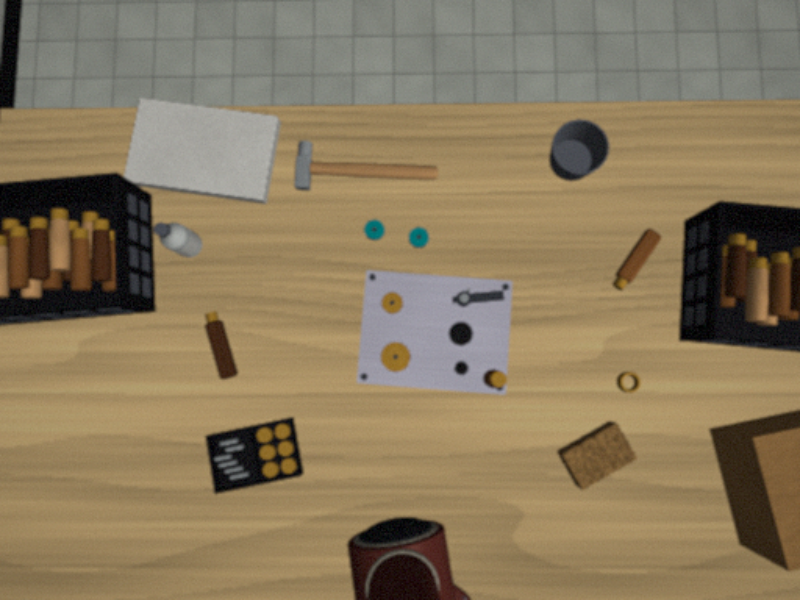

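View pics/scene0.png

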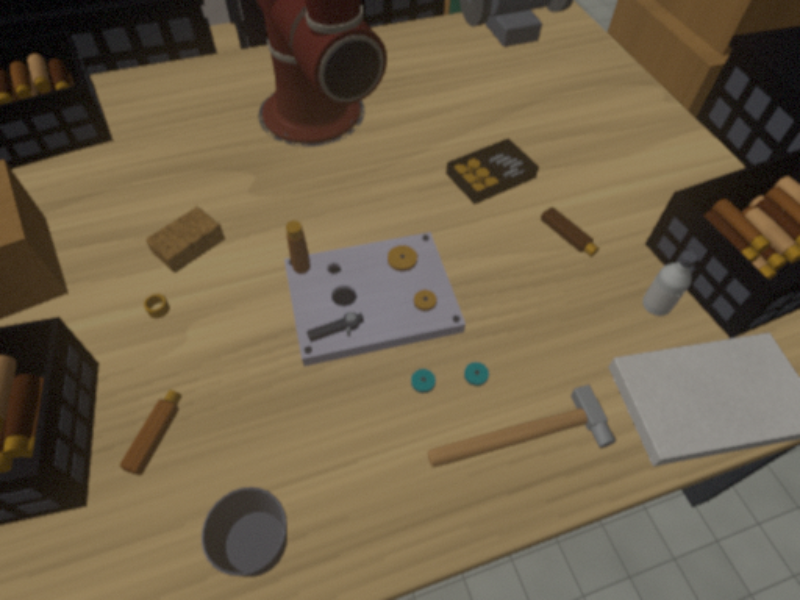

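The top view shows, in 800x600 pixels: brass discs on the plate at (392,302), smaller, and (395,357), larger. Two turquoise discs lie off the plate at (374,230) and (419,237), and more brass discs sit in the tray near (280,450). The recess is at (460,333), the bar's pivot at about (462,298) with the bar pointing right, and the handle at (495,379). The smaller brass disc on the plate at (392,302) fits the description, being brass, on the deck and small. The scene view agrees: it is at (425,299) there, with the recess at (344,296). Next I measure and confirm in an enlarged crop.

```bash
python3 - <<'E'
from h import *
D={n:np.load(f'pics/{n}.npz') for n in("scene","top")}
seeds={'cap':((392,302),(425,299)),'spare':((395,357),(402,257)),'recess':((460,333),(344,296)),'hole':((461,368),(334,268)),
 'pivot':((462,298),(351,321))}
def blob(c,p,kind):
    hsv=cv2.cvtColor(c,cv2.COLOR_BGR2HSV)
    if kind=='b': m=cv2.inRange(hsv,(10,90,60),(35,255,255)); m=cv2.morphologyEx(m,cv2.MORPH_CLOSE,np.ones((5,5)))
    else: m=cv2.inRange(hsv,(0,0,0),(180,255,75))
    n,l,s,ce=cv2.connectedComponentsWithStats(m)
    y,x=int(p[1]*.64),int(p[0]*.64); k=l[y,x]
    if k==0: return None
    cn=max(cv2.findContours((l==k).astype(np.uint8),0,1)[0],key=len)
    return cv2.fitEllipse(cn) if len(cn)>5 else (tuple(ce[k]),s[k],0)
P={}
for k,(a,b) in seeds.items():
    r=[]
    for n,p in(('top',a),('scene',b)):
        e=blob(D[n]['c'],p,'b' if k in('cap','spare') else 'd')
        print(k,n,e)
        if e and k!='pivot': r.append(ray(D[n]['K'],D[n]['T'],*e[0]))
        if n=='top' and e: z=.035 if k in('cap','spare') else .025; print('   plane',plane(D[n]['K'],D[n]['T'],*e[0],z).round(4))
    if len(r)==2: P[k]=tri(r);print('   tri',P[k].round(4))
# corner bolts (top, 800 scale)
for n,p in(('top',((372,277),(505,286),(364,376))),):
    for q in p:
        e=blob(D[n]['c'],q,'d'); print(e and plane(D[n]['K'],D[n]['T'],*e[0],.025).round(4))
t=D['top']['c'][165:260,220:335]; cv2.imwrite('pics/crop1.png',cv2.resize(t,None,fx=6,fy=6,interpolation=cv2.INTER_CUBIC))
E
```

```text
cap top ((250.5703582763672, 193.25164794921875), (11.649043083190918, 12.162178993225098), 0.9623686671257019)
   plane [0.571 0.049 0.035]
cap scene ((271.58795166015625, 191.6365966796875), (11.722146034240723, 13.409757614135742), 89.2413330078125)
   tri [0.5717 0.0494 0.0289]
spare top ((252.69561767578125, 227.927001953125), (17.17449188232422, 17.451059341430664), 163.59877014160156)
   plane [0.4765 0.0433 0.035 ]
spare scene ((257.02362060546875, 164.5773162841797), (14.889284133911133, 17.957210540771484), 87.85629272460938)
   tri [0.4766 0.0436 0.0286]
recess top ((294.4742736816406, 213.1474609375), (12.872426986694336, 13.314980506896973), 79.4151382446289)
   plane [ 0.5165 -0.0709  0.025 ]
recess scene ((219.69395446777344, 189.18255615234375), (10.321401596069336, 14.184139251708984), 89.99441528320312)
   tri [ 0.5168 -0.0713  0.0199]
hole top ((294.71978759765625, 235.05258178710938), (6.364994525909424, 6.831082344055176), 109.13526153564453)
   plane [ 0.4568 -0.0708  0.025 ]
hole scene ((213.41448974609375, 171.6277313232422), (4.877900123596191, 6.341141223907471), 84.38529205322266)
   tri [ 0.4568 -0.0714  0.0203]
pivot top None
pivot scene None
[0.6178 0.085  0.025 ]
[ 0.5994 -0.1508  0.025 ]
[0.4428 0.0989 0.025 ]
```

View pics/crop1.png

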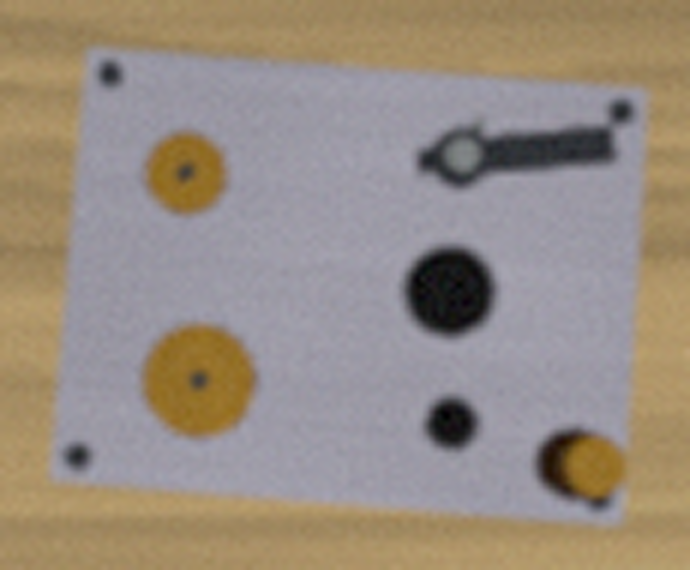

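The crop confirms it: the small cap (crop 185,172; diameter about 39 mm) is on the +x side and the larger one (198,380) on the -x side. The bar is parked at about 99°. The triangulated deck height is about 5 mm low against the given 25 mm, which looks systematic, while the x and y values agree. Plate yaw is -4.5°. The push runs along (-0.41,-0.91), with the two fingertips as a cradle. I turn the tool to yaw 65.6° first.

Emit:
play_rows([
  [0.3,[0,0,0],[0,0,-0.9]],
  [0.3,[0,0,0],[0,0,-0.9]],
  [0.3,[0,0,0],[0,0,-0.9]],
  [0.3,[0,0,0],[0,0,-0.9]],
  [0.3,[0,0,0],[0,0,-0.9]],
  [0.3,[0,0,0],[0,0,-0.9]],
  [0.3,[0,0,0],[0,0,-0.86]],
  [0.3,[0,0,0],[0,0,0]],
])

```text
t: 1.1
tool_pos: [0.1671, -0.6019, 0.2307]
tool_rot: [-2.641, -1.699, -0.001]
contact_force: [0.7, 0.6, -0.7]
opening: 0.0255
grip_force: 0.0
```

```bash
cat >> h.py <<'E'
def need(p,yaw=None):
    o=ctrl.get_obs();M=R.from_rotvec(o['tool_rot']).as_matrix();p=np.array(p)
    s=M.T@(p-o['tool_pos'])/.05
    print('t %.2f'%o['t'],'pos',o['tool_pos'].round(4),'yaw %.2f'%np.degrees(np.arctan2(M[1,0],M[0,0])),'z',M[:,2].round(3),'F',np.round(o['contact_force'],1),'open',round(o['opening'],4),'shares',s.round(2))
    if yaw is not None: print('turn z shares',round(-(yaw-np.degrees(np.arctan2(M[1,0],M[0,0])))/8,2))
E
python3 -c "
from h import *
need((.5885,.0855,.12),65.6)"
```

```text
t 1.10 pos [ 0.1671 -0.6019  0.2307] yaw 65.51 z [-0.     0.001 -1.   ] F [ 0.7  0.6 -0.7] open 0.0255 shares [16.    1.97  2.23]
turn z shares -0.01
```

Emit:
play_rows([
  [0.3,[0.95,0.12,0],[0,0,0]],
  [0.3,[0.95,0.12,0],[0,0,0]],
  [0.3,[0.95,0.12,0],[0,0,0]],
  [0.3,[0.95,0.12,0],[0,0,0]],
  [0.3,[0.95,0.12,0],[0,0,0]],
  [0.3,[0.95,0.12,0],[0,0,0]],
  [0.3,[0.95,0.12,0],[0,0,0]],
  [0.3,[0.95,0.12,0],[0,0,0]],
])

```text
t: 2.1
tool_pos: [0.3684, -0.2745, 0.2312]
tool_rot: [2.643, 1.698, 0.0]
contact_force: [0.4, 0.5, 0.2]
opening: 0.0255
grip_force: 0.0
```

Emit:
play_rows([
  [0.3,[0.95,0.12,0],[0,0,0]],
  [0.3,[0.95,0.12,0],[0,0,0]],
  [0.3,[0.95,0.12,0],[0,0,0]],
  [0.3,[0.95,0.12,0],[0,0,0]],
  [0.3,[0.95,0.12,0],[0,0,0]],
  [0.3,[0.95,0.12,0],[0,0,0]],
  [0.3,[0.95,0.12,0],[0,0,0]],
  [0.3,[0.95,0.12,0],[0,0,0]],
])

```text
t: 3.1
tool_pos: [0.5692, 0.0518, 0.2311]
tool_rot: [2.642, 1.699, -0.0]
contact_force: [0.6, -0.8, -0.1]
opening: 0.0255
grip_force: 0.0
```

```bash
python3 -c "
from h import *
need((.5885,.0855,.06),65.6)
c,K,T,o=cam('wrist')
cv2.imwrite('pics/w1.png',c)
print(K[0,0],(-T[:3,:3].T@T[:3,3]).round(3), proj(K,T,(.571,.049,.035)), proj(K,T,(.517,-.071,.025)))"
```

```text
t 3.10 pos [0.5692 0.0518 0.2311] yaw 65.48 z [-0. -0. -1.] F [ 0.6 -0.8 -0.1] open 0.0255 shares [0.77 0.07 3.42]
turn z shares -0.02
294.989578241926 [0.605 0.128 0.374] [257.16493553 170.81014698] [257.49824231 263.30895905]
```

View pics/w1.png

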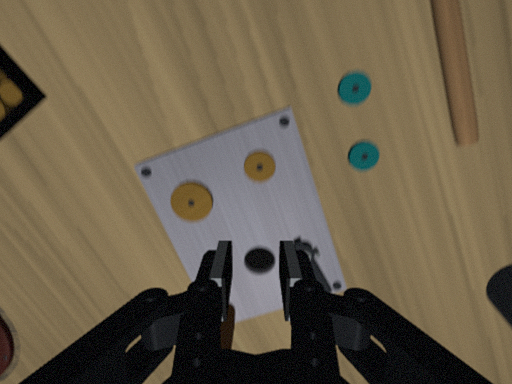

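The wrist view shows the small cap at (260,166), the spare at (191,201) and the recess at (260,260). That is 3 to 5 px off my prediction, so I refine with the arm at rest while descending.

Emit:
play_rows([
  [0.3,[0.5,0.04,0.3],[0,0,0]],
  [0.3,[0.25,0.04,0.7],[0,0,0]],
  [0.3,[0,0,0.8],[0,0,0]],
  [0.3,[0,0,0.4],[0,0,0]],
  [0.3,[0,0,0],[0,0,0]],
  [0.3,[0,0,0],[0,0,0]],
])

```text
t: 3.9
tool_pos: [0.5889, 0.0825, 0.1232]
tool_rot: [2.64, 1.7, 0.004]
contact_force: [-0.0, -0.9, 1.4]
opening: 0.0255
grip_force: 0.0
```

```bash
cat >> h.py <<'E'
def ell(c,kind,lo,hi):
    hsv=cv2.cvtColor(c,cv2.COLOR_BGR2HSV)
    m=cv2.inRange(hsv,(10,90,60),(35,255,255)) if kind=='b' else cv2.inRange(hsv,(0,0,0),(180,255,70))
    m=cv2.morphologyEx(m,cv2.MORPH_OPEN,np.ones((3,3)))
    out=[]
    for cn in cv2.findContours(m,0,1)[0]:
        if len(cn)>8:
            e=cv2.fitEllipse(cn);a=cv2.contourArea(cn)
            if lo<e[1][0]<hi and abs(a/(np.pi*e[1][0]*e[1][1]/4)-1)<.15: out.append(e)
    return out
E
python3 -c "
from h import *
need((.5885,.0855,.028),65.6)
c,K,T,o=cam('wrist')
cv2.imwrite('pics/w2.png',c)
for n,(c,K,T) in {'wrist':(c,K,T),'w1':(cv2.imread('pics/w1.png'),)+(K,T)}.items():
  for k,z in(('b',.035),('d',.025)):
    for e in ell(c,k,18,150): print(n,k,np.round(e[0],1),np.round(e[1],1),plane(K,T,*e[0],z).round(4) if n=='wrist' else '')
print(proj(K,T,(.571,.049,.035)), proj(K,T,(.517,-.071,.025)))"
```

```text
t 3.90 pos [0.5889 0.0825 0.1232] yaw 65.55 z [ 0.003  0.    -1.   ] F [-0.  -0.9  1.4] open 0.0255 shares [ 0.05 -0.04  1.9 ]
turn z shares -0.01
wrist b [162.5 276.2] [33.9 57.2] [0.4824 0.0507 0.035 ]
wrist b [253.9 238.5] [37.5 41.4] [0.5741 0.0508 0.035 ]
w1 b [191.2 201.2] [36.9 40.6] 
w1 b [259.1 166.1] [28.1 29.8] 
w1 b [ 9.3 91.7] [18.6 32. ] 
w1 d [259.1 259.8] [23.6 28.8] 
[251.56496312 241.51241558] [252.74809117 349.31106091]
```

View pics/w2.png

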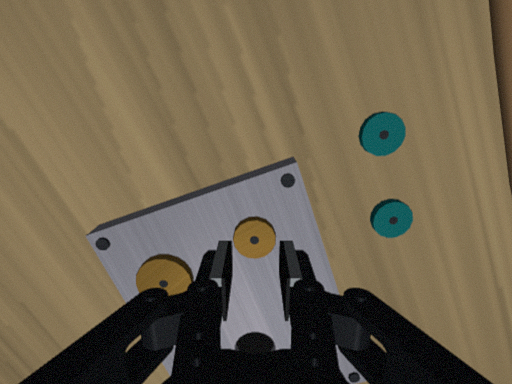

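In this view the cap is at (254,239), centred between the fingertips (225 and 287), and the recess is straight on at (255,342). I go down behind the cap.

Emit:
play_rows([
  [0.3,[0.05,-0.02,0.5],[0,0,0]],
  [0.3,[0,0,0.5],[0,0,0]],
  [0.3,[0,0,0.4],[0,0,0]],
  [0.3,[0,0,0.26],[0,0,0]],
  [0.3,[0,0,0.14],[0,0,0]],
  [0.3,[0,0,0],[0,0,0]],
])

```text
t: 4.7
tool_pos: [0.5879, 0.0854, 0.0312]
tool_rot: [-2.641, -1.702, 0.0]
contact_force: [-0.3, 0.3, 0.4]
opening: 0.0257
grip_force: 0.0
```

```bash
python3 -c "
from h import *
need((.5885,.0855,.028),65.6)
c,K,T,o=cam('wrist'); c2,K2,T2,_=cam('scene')
cv2.imwrite('pics/w3.png',np.hstack([c[150:,130:400],cv2.resize(c2[130:240,180:310],None,fx=2.1273,fy=2.1273)]))
for e in ell(c,'b',18,150): print(np.round(e[0],1),np.round(e[1],1),plane(K,T,*e[0],.035).round(4))
"
```

```text
t 4.70 pos [0.5879 0.0854 0.0312] yaw 65.59 z [-0.  0. -1.] F [-0.3  0.3  0.4] open 0.0257 shares [0.01 0.01 0.06]
turn z shares -0.0
[256.4 315.3] [51.9 59.9] [0.5737 0.0509 0.035 ]
```

View pics/w3.png

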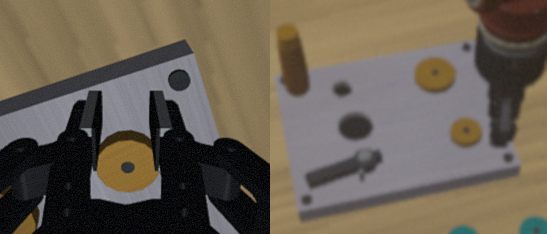

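The fingers are down on the deck behind the cap, which is centred between them (wrist column 256), and the line to the recess is free. I lower 3 mm and start pushing.

Emit:
play_rows([
  [0.3,[0,0,0.07],[0,0,0]],
  [0.3,[-0.15,0,0],[0,0,0]],
  [0.3,[-0.15,0,0],[0,0,0]],
  [0.3,[-0.2,0,0],[0,0,0]],
  [0.3,[-0.2,0,0],[0,0,0]],
  [0.3,[-0.2,0,0],[0,0,0]],
  [0.3,[-0.2,0,0],[0,0,0]],
  [0.3,[-0.2,0,0],[0,0,0]],
])

```text
t: 5.8
tool_pos: [0.5608, 0.0256, 0.0279]
tool_rot: [2.641, 1.702, 0.0]
contact_force: [0.7, 0.7, 0.0]
opening: 0.0256
grip_force: 0.3
```

Emit:
play_rows([
  [0.3,[-0.2,0,0],[0,0,0]],
  [0.3,[-0.15,0,0],[0,0,0]],
  [0.3,[-0.1,0,0],[0,0,0]],
  [0.3,[0,0,0],[0,0,0]],
])

```text
t: 6.3
tool_pos: [0.5516, 0.0054, 0.0278]
tool_rot: [2.641, 1.701, -0.0]
contact_force: [0.5, -0.1, -0.1]
opening: 0.0256
grip_force: 0.0
```

```bash
python3 -c "
from h import *
need((.5285,-.0475,.028),65.6)
c,K,T,o=cam('wrist'); c2,K2,T2,_=cam('top')
cv2.imwrite('pics/w4.png',np.hstack([c[150:,130:400],cv2.resize(c2[165:260,220:335],None,fx=2.463,fy=2.463)]))
for n,(c,K,T) in dict(w=(c,K,T),t=(c2,K2,T2)).items():
  for k,z in (('b',.035),('d',.025)):
    for e in ell(c,k,8,150):
      p=plane(K,T,*e[0],z)
      if .4<p[0]<.62 and abs(p[1])<.12: print(n,k,np.round(e[0],1),np.round(e[1],1),p.round(4))
"
```

```text
t 6.30 pos [0.5516 0.0054 0.0278] yaw 65.57 z [-0. -0. -1.] F [ 0.5 -0.1 -0.1] open 0.0256 shares [-1.15  0.02 -0.  ]
turn z shares -0.0
w b [255.3 300.3] [56.6 57.4] [ 0.5422 -0.0168  0.035 ]
w b [ 96.9 251.1] [ 81.7 102.1] [0.48   0.0452 0.035 ]
w d [ 96.8 254. ] [12.2 14.9] [0.471  0.0411 0.025 ]
t d [296.6 213.2] [ 8. 13.] [ 0.5163 -0.0767  0.025 ]
```

View pics/w4.png

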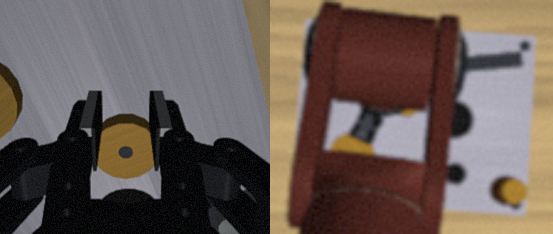

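The cap rides in the cradle at wrist (255,300) and the recess edge is straight ahead on column 256. About 58 mm remains, so I push most of it and then go slowly.

Emit:
play_rows([
  [0.3,[-0.15,0,0],[0,0,0]],
  [0.3,[-0.2,0,0],[0,0,0]],
  [0.3,[-0.2,0,0],[0,0,0]],
  [0.3,[-0.2,0,0],[0,0,0]],
  [0.3,[-0.12,0,0],[0,0,0]],
  [0.3,[-0.08,0,0],[0,0,0]],
  [0.3,[-0.05,0,0],[0,0,0]],
  [0.3,[0,0,0],[0,0,0]],
])

```text
t: 7.4
tool_pos: [0.531, -0.0399, 0.0278]
tool_rot: [2.641, 1.702, -0.0]
contact_force: [-0.5, -0.8, -0.2]
opening: 0.0255
grip_force: 0.0
```

```bash
cat > look.py <<'E'
from h import *
import sys
need((.5285,-.0475,.028),65.6)
c,K,T,o=cam('wrist'); c2,K2,T2,_=cam('scene')
cv2.imwrite(f'pics/{sys.argv[1]}.png',np.hstack([c[150:,130:400],cv2.resize(c2[130:240,180:310],None,fx=2.1273,fy=2.1273,interpolation=cv2.INTER_CUBIC)]))
for n,(c,K,T) in dict(w=(c,K,T),s=(c2,K2,T2)).items():
    for e in ell(c,'b',6,150):
      p=plane(K,T,*e[0],.035)
      if .4<p[0]<.62 and abs(p[1])<.13: print(n,np.round(e[0],1),np.round(e[1],1),p.round(4))
E
python3 look.py w5
```

```text
t 7.40 pos [ 0.531  -0.0399  0.0278] yaw 65.60 z [-0. -0. -1.] F [-0.5 -0.8 -0.2] open 0.0255 shares [-0.16  0.02 -0.  ]
turn z shares -0.0
w [255.8 301.6] [34.6 58.2] [ 0.5216 -0.0631  0.035 ]
w [ 78.5 156.2] [ 97.8 119.6] [0.4802 0.0453 0.035 ]
s [257.  164.6] [15.  17.9] [0.4815 0.0417 0.035 ]
```

Emit:
play_rows([
  [0.3,[-0.04,0,0],[0,0,0]],
  [0.3,[-0.04,0,0],[0,0,0]],
  [0.3,[-0.03,0,0],[0,0,0]],
  [0.3,[0,0,0],[0,0,0]],
])

```text
t: 8.0
tool_pos: [0.5288, -0.0449, 0.0278]
tool_rot: [2.641, 1.701, -0.0]
contact_force: [-0.4, 0.1, -0.0]
opening: 0.026
grip_force: 0.1
```

```bash
python3 look.py w6
```

```text
t 8.00 pos [ 0.5288 -0.0449  0.0278] yaw 65.58 z [-0. -0. -1.] F [-0.4  0.1 -0. ] open 0.026 shares [-0.05  0.02 -0.  ]
turn z shares -0.0
w [255.8 296.1] [41.3 56.5] [ 0.5208 -0.0648  0.035 ]
w [ 76.3 144.6] [ 99.6 122.3] [0.4802 0.0452 0.035 ]
s [218.3 189.7] [ 8.5 11.8] [ 0.5279 -0.077   0.035 ]
s [257.  164.6] [14.9 18. ] [0.4815 0.0419 0.035 ]
```

View pics/w6.png

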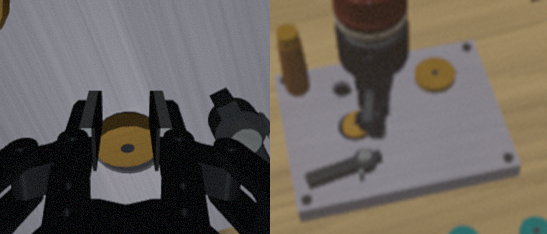

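The cap now lags the fingers (wrist row 302 to 296) and in the scene view it sits in the recess, perhaps still tilted. I nudge on slightly.

Emit:
play_rows([
  [0.3,[-0.04,0,0],[0,0,0]],
  [0.3,[-0.04,0,0],[0,0,0]],
  [0.3,[0,0,0],[0,0,0]],
])

```text
t: 8.48
tool_pos: [0.527, -0.0486, 0.0278]
tool_rot: [-2.641, -1.701, 0.0]
contact_force: [0.9, 0.1, -0.1]
opening: 0.0256
grip_force: 0.0
```

```bash
python3 look.py w7
```

```text
t 8.47 pos [ 0.527  -0.0486  0.0278] yaw 65.58 z [-0. -0. -1.] F [ 0.9  0.1 -0.1] open 0.0256 shares [ 0.03  0.02 -0.  ]
turn z shares -0.0
w [255.5 285.6] [53.8 56.3] [ 0.5218 -0.0621  0.035 ]
w [ 74.6 135.7] [101.1 124.2] [0.4802 0.0452 0.035 ]
s [257.  164.6] [14.9 18. ] [0.4815 0.0418 0.035 ]
```

The ellipse is now round and smaller (54x56 px) with no force, so it has probably dropped flat. I lift clear and check.

Emit:
play_rows([
  [0.3,[0.1,0,0],[0,0,0]],
  [0.3,[0,0,-0.8],[0,0,0]],
  [0.3,[0.6,0,-1],[0,0,0]],
  [0.3,[0.6,0,-0.6],[0,0,0]],
  [0.3,[0.6,0,0],[0,0,0]],
  [0,[0,0,0],[0,0,0]],
  [0,[0,0,0],[0,0,0]],
])

```text
t: 9.45
tool_pos: [0.5658, 0.0379, 0.1471]
tool_rot: [-2.64, -1.702, 0.002]
contact_force: [-0.0, -0.2, -1.3]
opening: -0.0003
grip_force: 0.0
```

```bash
python3 - <<'E'
from h import *
need((.5285,-.0475,.028),65.6)
c,K,T,o=cam('wrist'); s,K2,T2,_=cam('scene')
for n,(i,k,t) in dict(w=(c,K,T),s=(s,K2,T2)).items():
    for e in ell(i,'b',6,150): print(n,np.round(e[0],1),np.round(e[1],1),plane(k,t,*e[0],.026).round(4))
u,v=map(int,proj(K,T,(.517,-.071,.026))); print(u,v)
a=c[max(0,v-70):v+70,max(0,u-100):u+100]; b=s[150:220,170:270]
cv2.imwrite('pics/w8.png',np.vstack([cv2.resize(a,(400,280),interpolation=2),cv2.resize(b,(400,280),interpolation=2)]))
E
```

```text
t 9.45 pos [0.5658 0.0379 0.1471] yaw 65.61 z [-0.001 -0.    -1.   ] F [-0.  -0.2 -1.3] open -0.0003 shares [-1.86  0.03  2.38]
turn z shares 0.0
w [168.7 220.9] [47.7 54.4] [0.4756 0.0425 0.026 ]
s [  5.4 248.9] [13.5 46.4] [ 0.5287 -0.5734  0.026 ]
s [220.3 188.7] [11.2 13.5] [ 0.5201 -0.0704  0.026 ]
s [256.9 164.6] [14.9 17.7] [0.4744 0.0441 0.026 ]
s [304.6 111.7] [16.2 26.5] [0.3249 0.2485 0.026 ]
s [504.7   8.4] [10.8 19.4] [0.0163 1.267  0.026 ]
255 294
```

View pics/w8.png

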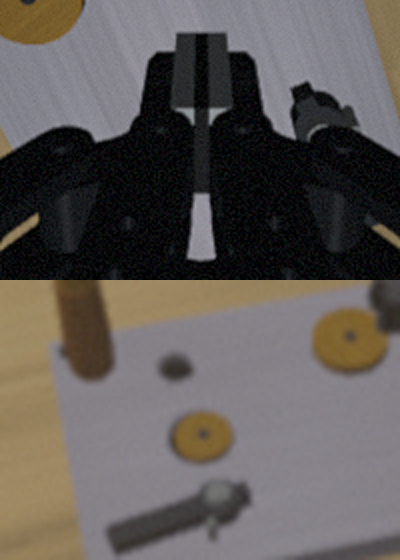

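The cap lies flat in the recess in the scene view (crop 201,437), concentric with a thin dark ring all round. The bar is still parked and the spare is unmoved. Next I plan the bar arc with shut fingers.

```bash
cat > bar.py <<'E'
from h import *
rec=np.array([.5178,-.0705]);y=np.radians(-4.46);Rp=np.array([[np.cos(y),-np.sin(y)],[np.sin(y),np.cos(y)]])
o=ctrl.get_obs();M=R.from_rotvec(o['tool_rot']).as_matrix()
def wp(a,gap=0,r=48):
    a=np.radians(a);d=np.array([-np.cos(a),-np.sin(a)]);n=np.array([-np.sin(a),np.cos(a)])
    nw=Rp@n; h=11*abs(nw@M[:2,0])+14*abs(nw@M[:2,1])
    p=np.array([60,-45])+r*d-n*(8+h+gap)
    return rec+Rp@((p+[0,45])/1000)
cur=o['tool_pos'][:2]
if __name__=='__main__':
    need((0.5,0,.033),65.6)
    for a,g in [(99,14),(99,0),(88,0),(77,0),(66,0),(55,0),(44,0),(33,0),(22,0),(11,0),(5,0),(0,0)]:
        p=wp(a,g);print(a,g,p.round(4),'shares from prev',((M[:2,:2].T@(p-cur))/.05).round(2));cur=p
E
python3 bar.py
```

```text
t 9.55 pos [0.5657 0.0374 0.147 ] yaw 65.55 z [-0.002 -0.    -1.   ] F [-0.9  0.2  0.6] open 0.0 shares [-1.22 -0.88  2.28]
turn z shares -0.01
99 14 [ 0.6209 -0.1199] shares from prev [-2.41  2.31]
99 0 [ 0.6069 -0.121 ] shares from prev [-0.14 -0.24]
88 0 [ 0.5968 -0.1256] shares from prev [-0.17 -0.15]
77 0 [ 0.5854 -0.1279] shares from prev [-0.14 -0.19]
66 0 [ 0.5747 -0.1282] shares from prev [-0.09 -0.19]
55 0 [ 0.5659 -0.1277] shares from prev [-0.06 -0.16]
44 0 [ 0.5568 -0.1253] shares from prev [-0.03 -0.19]
33 0 [ 0.5478 -0.1208] shares from prev [ 0.01 -0.2 ]
22 0 [ 0.5395 -0.114 ] shares from prev [ 0.06 -0.21]
11 0 [ 0.5327 -0.1051] shares from prev [ 0.11 -0.2 ]
5 0 [ 0.5298 -0.0995] shares from prev [ 0.08 -0.1 ]
0 0 [ 0.528  -0.0945] shares from prev [ 0.08 -0.08]
```

Emit:
play_rows([
  [0,[-0.6,0.6,0],[0,0,0]],
  [0,[-0.6,0.6,0],[0,0,0]],
  [0,[-0.6,0.6,0],[0,0,0]],
  [0,[-0.61,0.55,0],[0,0,0]],
  [0,[0,0,0.3],[0,0,0]],
  [0,[0,0,0.4],[0,0,0]],
  [0,[0,0,0],[0,0,0]],
])

```text
t: 10.42
tool_pos: [0.621, -0.1188, 0.1089]
tool_rot: [-2.636, -1.7, 0.007]
contact_force: [-0.0, 0.4, -0.0]
opening: -0.0002
grip_force: 0.0
```

```bash
python3 - <<'E'
from bar import *
need((*wp(99,14),.033),65.6)
c,K,T,o=cam('wrist')
for a in ((67.5+.156*22,-92.4-.988*22),(60,-45),(0,-45)): print(a,proj(K,T,(*(rec+Rp@((np.array(a)+[0,45])/1000)),.044 if a[0] else .026)).round(0))
for e in ell(c,'b',20,150): print(np.round(e[0],1),np.round(e[1],1),plane(K,T,*e[0],.026).round(4))
cv2.imwrite('pics/w9.png',c)
E
```

```text
t 10.43 pos [ 0.621  -0.1188  0.1089] yaw 65.63 z [-0.006  0.002 -1.   ] F [-0.   0.4 -0. ] open -0.0002 shares [-0.02  0.02  1.52]
turn z shares 0.0
(70.932, -114.13600000000001) [226. 257.]
(60, -45) [177. 183.]
(0, -45) [116. 201.]
[116.4 197.7] [40.1 47.8] [ 0.5198 -0.0683  0.026 ]
```

View pics/w9.png

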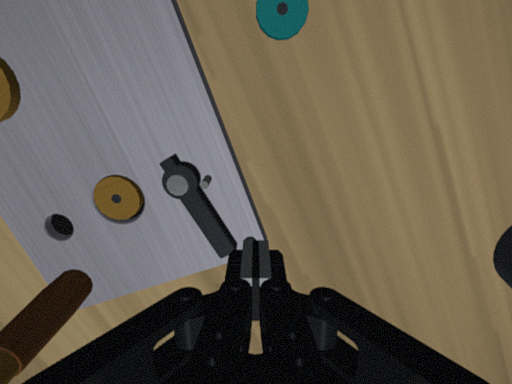

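The bar, post and cap appear where predicted: bar tip (228,250), post (177,183), cap (116,198), and the cap is seated flat in the recess. The fingers are on the bar's outer side, so I descend.

Emit:
play_rows([
  [0,[0,0,0.5],[0,0,0]],
  [0,[0,0,0.5],[0,0,0]],
  [0,[0,0,0.35],[0,0,0]],
  [0,[0,0,0.15],[0,0,0]],
  [0,[0,0,0],[0,0,0]],
  [0,[-0.07,-0.12,0],[0,0,0]],
  [0,[-0.07,-0.12,0],[0,0,0]],
])

```text
t: 11.35
tool_pos: [0.6099, -0.1219, 0.0388]
tool_rot: [2.64, 1.701, 0.001]
contact_force: [-0.6, -0.3, -0.3]
opening: 0.0001
grip_force: 0.0
```

Emit:
play_rows([
  [0,[-0.09,-0.07,0],[0,0,0]],
  [0,[-0.08,-0.08,0],[0,0,0]],
  [0,[-0.07,-0.1,0],[0,0,0]],
  [0,[-0.07,-0.09,0],[0,0,0]],
  [0,[-0.05,-0.1,0],[0,0,0]],
  [0,[-0.04,-0.09,0],[0,0,0]],
  [0,[-0.03,-0.08,0],[0,0,0]],
  [0,[-0.03,-0.08,0],[0,0,0]],
])

```text
t: 12.35
tool_pos: [0.5687, -0.1283, 0.0378]
tool_rot: [2.641, 1.702, 0.0]
contact_force: [1.4, 0.7, -0.6]
opening: 0.0001
grip_force: 0.8
```

```bash
python3 - <<'E'
from bar import *
for a in (55,44,22): need((*wp(a),.033),65.6)
E
```

```text
t 12.35 pos [ 0.5687 -0.1283  0.0378] yaw 65.59 z [ 0. -0. -1.] F [ 1.4  0.7 -0.6] open 0.0001 shares [-0.01 -0.06  0.1 ]
turn z shares -0.0
t 12.35 pos [ 0.5687 -0.1283  0.0378] yaw 65.59 z [ 0. -0. -1.] F [ 1.4  0.7 -0.6] open 0.0001 shares [-0.04 -0.24  0.1 ]
turn z shares -0.0
t 12.35 pos [ 0.5687 -0.1283  0.0378] yaw 65.59 z [ 0. -0. -1.] F [ 1.4  0.7 -0.6] open 0.0001 shares [ 0.02 -0.65  0.1 ]
turn z shares -0.0
```

The bar is turning with about 1.5 N of contact. I continue round the arc.

Emit:
play_rows([
  [0,[-0.02,-0.12,0.05],[0,0,0]],
  [0,[-0.02,-0.12,0],[0,0,0]],
  [0,[0,-0.1,0],[0,0,0]],
  [0,[0.01,-0.1,0],[0,0,0]],
  [0,[0.03,-0.1,0],[0,0,0]],
  [0,[0.03,-0.11,0],[0,0,0]],
  [0,[0.05,-0.1,0],[0,0,0]],
  [0,[0.06,-0.1,0],[0,0,0]],
])

```text
t: 13.35
tool_pos: [0.5318, -0.1044, 0.0347]
tool_rot: [-2.64, -1.702, 0.004]
contact_force: [1.0, -1.5, 0.7]
opening: 0.0002
grip_force: 0.7
```

```bash
python3 - <<'E'
from bar import *
for a in (11,0): need((*wp(a),.036),65.6)
E
```

```text
t 13.35 pos [ 0.5318 -0.1044  0.0347] yaw 65.62 z [-0.003 -0.001 -1.   ] F [ 1.  -1.5  0.7] open 0.0002 shares [-0.01  0.02 -0.03]
turn z shares 0.0
t 13.35 pos [ 0.5318 -0.1044  0.0347] yaw 65.62 z [-0.003 -0.001 -1.   ] F [ 1.  -1.5  0.7] open 0.0002 shares [ 0.15 -0.15 -0.03]
turn z shares 0.0
```

Now I close to the stop in small steps, watching the force.

Emit:
play_rows([
  [0,[0.05,-0.05,0],[0,0,0]],
  [0,[0.05,-0.05,0],[0,0,0]],
  [0,[0.05,-0.04,0],[0,0,0]],
  [0,[0,0,0],[0,0,0]],
])

```text
t: 13.85
tool_pos: [0.529, -0.0942, 0.0347]
tool_rot: [-2.639, -1.701, 0.002]
contact_force: [-0.2, -0.5, 0.3]
opening: 0.0003
grip_force: 0.1
```

Emit:
play_rows([
  [0,[0.02,-0.01,0],[0,0,0]],
  [0,[0,0,0],[0,0,0]],
])

```text
t: 14.1
tool_pos: [0.5296, -0.0935, 0.0352]
tool_rot: [-2.64, -1.702, 0.001]
contact_force: [0.5, -0.4, 0.3]
opening: -0.0001
grip_force: 0.4
```

Emit:
play_rows([
  [0,[0.02,-0.01,0],[0,0,0]],
  [0,[0,0,0],[0,0,0]],
])

```text
t: 14.35
tool_pos: [0.5296, -0.0924, 0.0352]
tool_rot: [-2.641, -1.702, 0.0]
contact_force: [-0.6, -0.7, 0.2]
opening: -0.0002
grip_force: 0.6
```

Emit:
play_rows([
  [0,[0.03,-0.01,0],[0,0,0]],
  [0,[0,0,0],[0,0,0]],
])

```text
t: 14.6
tool_pos: [0.5297, -0.0913, 0.0353]
tool_rot: [2.64, 1.702, -0.001]
contact_force: [-2.3, -3.7, -0.9]
opening: -0.0
grip_force: 2.1
```

Emit:
play_rows([
  [0,[0.03,-0.01,0],[0,0,0]],
  [0,[0,0,0],[0,0,0]],
])

```text
t: 14.85
tool_pos: [0.5298, -0.091, 0.0354]
tool_rot: [2.638, 1.701, -0.004]
contact_force: [-2.4, -7.9, -1.9]
opening: -0.0002
grip_force: 4.4
```

Emit:
play_rows([
  [0,[0.03,-0.01,0],[0,0,0]],
  [0,[0,0,0],[0,0,0]],
])

```text
t: 15.1
tool_pos: [0.5298, -0.0907, 0.0354]
tool_rot: [2.636, 1.7, -0.007]
contact_force: [-4.2, -13.2, -0.4]
opening: -0.0003
grip_force: 6.6
```

The force rises firmly to 13 N with no further motion, so the bar is at its stop. I back off, lift clear and inspect.

Emit:
play_rows([
  [0,[-0.15,0.07,0],[0,0,0]],
  [0,[-0.15,0.07,0],[0,0,0]],
  [0,[0,0,-0.6],[0,0,0]],
  [0,[0,0,-0.9],[0,0,0]],
  [0,[0,0,-0.9],[0,0,0]],
  [0,[0,0,-0.9],[0,0,0]],
  [0,[0,0.9,-0.5],[0,0,0]],
  [0,[0,0.9,0],[0,0,0]],
])

```text
t: 16.1
tool_pos: [0.6152, -0.1421, 0.2299]
tool_rot: [2.636, 1.699, 0.009]
contact_force: [0.8, -0.6, -0.1]
opening: -0.0002
grip_force: 0.0
```

Emit:
play_rows([
  [0,[-0.5,0.9,0],[0,0,0]],
  [0,[-0.9,0.9,0],[0,0,0]],
  [0,[-0.9,0.6,0],[0,0,0]],
  [0,[-0.9,0,0],[0,0,0]],
  [0,[0,0,0],[0,0,0]],
  [0,[0,0,0],[0,0,0]],
])

```text
t: 16.85
tool_pos: [0.6553, -0.3352, 0.2252]
tool_rot: [-2.64, -1.701, -0.001]
contact_force: [-0.6, 0.3, 0.6]
opening: 0.0002
grip_force: 0.0
```

```bash
python3 - <<'E'
from bar import *
need((.5,0,.2))
t,K,T,_=cam('top'); s,K2,T2,_=cam('scene')
cv2.imwrite('pics/fin.png',np.hstack([cv2.resize(t[165:260,220:335],(399,330),interpolation=2),cv2.resize(s[130:240,180:310],(390,330),interpolation=2)]))
for n,i,k,tt in(('t',t,K,T),('s',s,K2,T2)):
    for e in ell(i,'b',9,40):
        p=plane(k,tt,*e[0],.035)
        if .3<p[0]<.7 and abs(p[1])<.3: print(n,np.round(e[0],1),p.round(4))
E
```

```text
t 16.85 pos [ 0.6553 -0.3352  0.2252] yaw 65.60 z [ 0.     0.001 -1.   ] F [-0.6  0.3  0.6] open 0.0002 shares [ 4.82 -5.6   0.51]
```

View pics/fin.png

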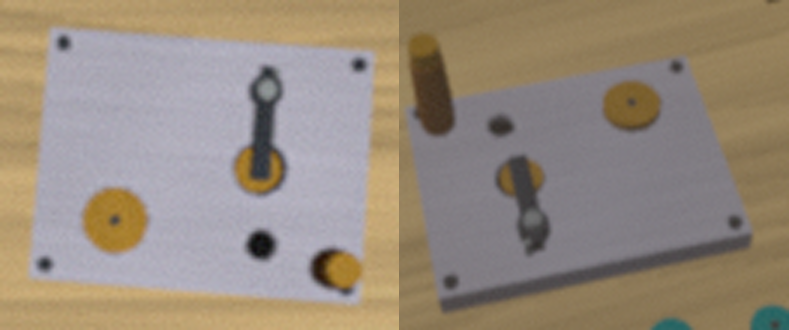

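The final view shows the bar at its stop across the middle of the recess (pivot 266,90; tip 260,178; parallel to the plate's edge). The cap lies flat beneath it, and the spare and handle are undisturbed.

```bash
python3 -c "
from h import *
print(ctrl.finish_job())"
```

```text
the job is handed in; nothing more can be done
None
```

The job is handed in: in the final views the smaller cap lies flat in the recess with the bar over it at its stop, the spare cap and handle look unmoved, and the arm is clear, at about 17 s of robot time.

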